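Three turns of the grease meter

ROBOT

A 6-joint arm with a two-finger parallel gripper is mounted at the origin on the work surface. World frame = base frame: x ahead of the robot, y to its left, z up, the work surface at z = 0. Lengths are in mm, angles in rad, forces in N, time in s.
With the tool pointing down it reaches from about 275 to 875 mm from the base axis. Payload 12.5 kg.
Tool frame: the origin (TCP) lies at the very end of the fingers, on their centre line; the grasp point (between the pads) lies 19 mm behind it (manip.grip_point_offset is the distance from the TCP to the grasp point, in mm); z points along the fingers, y is the line along which they close (so a half turn about z gives the same grasp; the last joint's range is limited). The gripper opens to 85 mm and grips with 20 to 120 N. Pads are 22 mm wide; open, the fingers measure 114 mm over their backs; the gripper's body (76 mm by 85 mm) begins 54 mm behind the grasp point. The pads swing forward as they close: fully open they stand 13 mm farther back than shut.
Start: joints at [1.085, 0.351, 1.652, -0, 1.139, -0.085], TCP at [214.553, 506.41, 231.29] pointing down, gripper open.
Joint ranges: [-2.75, 2.75], [-0.79, 2.1], [0.01, 2.65], [-1.57, 4.71], [0.07, 3.14], [-2.87, 2.87]. Speed limits (rad/s): [2.22, 2.22, 2.79, 3.14, 3.14, 3.14].

INTERFACE

Orientations are given as a unit quaternion [x, y, z, w].
In Python, from workcell import manip gives the robot as it stands.
- The arm moves only by the tool apply_moves, never from a script. Its argument "series" is a list of rows, each an object of numbers: "x", "y", "z": the shift along the tool's x, y, z each as a share of 0.02 m, from -1 to 1; "rx", "ry", "rz": the turn, a rotation vector about the tool's x, y, z each as a share of pi/2 rad, from -1 to 1. A call has 1 to 8 rows; each row shifts and turns the commanded pose from where the row before left it, along the tool's axes as they then stand; what a row does not reach is not made up. A row lasts 1/8 s, in which the tool goes at most 62.5 mm and 10.7 degrees, less where a joint would pass 70% of its speed; a pose out of reach is approached as far as the arm can. A call with a number of a shift or a turn outside -1 to 1 is refused whole. A call with a gripper value outside its range is refused whole. "claw" is the gripper's target within -1 to 1 (fully open at 1, half-way at 0, shut at -1), set as the call begins (left out, the last holds). The fingers move at their own pace and stop on an object; the grip force is fixed at half the most. Time passes only in rows, so rows that do not move let the fingers close. It gives the time, the measured TCP pose, the force, the opening and the grip force at its end, in the units of the state.
- manip.observe(): the state, without advancing time (a new reading comes with each control period).
- manip.get_image(name): name is "side" or "top"; returns a dict with "color" (384x512x3 uint8, blue, green, red), "camera_matrix" (3x3 intrinsics, pixels), "origin" and "rotation" of the camera in the world. Camera axes: x right, y down, z forward; pixel columns grow to the right and rows downward; lengths in mm; the calibration is good to about 2 mm. A picture is of the moment at which its call begins. There is no depth.
- manip.sign_off(): hands the job in; it is judged then, once.
The state is a dict: "clock": time; "qpos": joint angles; "joint_velocities": joint speeds; "effort": joint torques, N m; "tool_pos": TCP position; "tcp_rot": TCP orientation; "wrist_force": force on the tool from outside, world axes, zero at the start; "torque": the same for the moment, N m; "opening": finger opening in mm; "grip_force": force on a finger pad.
Only numpy, scipy, OpenCV 4.12 (cv2) and the standard library are available. Lean on these libraries where they do the work, as an engineer would, in place of code of your own. Each camera call takes 0.05 s, during which the arm holds its last target. There are 200 camera calls.

TASK

Charge the grease meter for one wheel bearing: stand its folded red crank grip upright, then crank clockwise (seen from above) exactly three full turns, counted from where you feel the loose crank take up its slack and begin to drive; never overwind it. Afterwards fold the grip flat over the crank arm again and let go. Leave the other things on the bench where they are.

Things in the scene. Friction and masses are not known exactly. Their poses are not given: they have to be found in the camera images.
- meter: Grease meter bolted to the bench: upright round drum 100 mm across, aluminium lid with its top 110 mm up, on a 150 x 130 mm foot, brass outlet towards its own -x. Origin: centre of the foot's underside, on the crank's vertical axis. A 32 mm neck and 22 mm hub stand on the lid's centre and carry the crank.
- hub_point (a point): Point on the crank's vertical axis, 175 mm above the bench; turns with the crank. Driving is clockwise from above. The crank first swings loose (drag under 1 N at the grip) through slack of unknown size, 25 to 130 degrees; then a dog catches and it drives the meter against about 5 to 8 N at the grip. Only driven turning counts. Turned back, it swings loose for 150 degrees, then winds the meter back.
- grip_hinge (a point): Centre of the grip's hinge pin at the outer end of the crank arm: 78 mm from the crank axis, 175 mm above the bench. The pin is level and square to the arm, a flat bar 16 mm wide running level from the hub, 145 to 155 mm above the bench. It goes round with the crank and may start at any angle.
- grip_mid (a point): Middle of the red crank grip, on its axis, 50 mm from the hinge pin. It is a round sleeve 26 mm across, spinning freely on its rod, covering 12 to 88 mm from the pin. Folded, it lies level above the arm, pointing from the pin back over the hub, axis 175 mm above the bench, nothing beside it; arm and hub below it are narrower. Upright, its top is 263 mm up.
- grip (a joint): Fold angle of the grip (rad): 0 folded flat inwards over the arm, 1.57 upright (stop at 1.65). Stiff hinge (0.12 N m): it stays where it is left.
- plunger_point (a point): Point on the metering plunger hidden inside the drum; on the crank axis, at the start 60 mm above the bench. It rises 2 mm for each driven turn: far too little to count the turns by.
- brush_mid (a point): black plastic wheel brush, 210 mm long, lying with its handle along its own -x; point at its middle, 20 mm up. Bystander.
- gauge_mid (a point): silver tyre depth gauge, 130 mm long, 24 mm high, lying; point at its middle, 12 mm up. Bystander.
- bottle_mid (a point): green glass bottle with a black twist cap, 66 mm across, 190 mm tall, standing; point on its axis half-way up. Bystander.
- pry_mid (a point): orange flat panel pry tool, 195 mm long, 26 mm wide, 10 mm thick, lying; point at its middle. Bystander.
- tin_mid (a point): round yellowish wax tin, 80 mm across, 70 mm tall, standing; point at its centre. Bystander.

How it is judged:
By the outcome, as a careful person would: the job done as asked, in the order asked, and still so for the second after the job is handed in, with the robot touching nothing.
It also fails if it takes over 72 s, if anything falls off the work surface, if the arm or the gripper's body presses on something with over 40 N, if the wrist force passes 120 N, or if a joint passes its speed limit or range.

## Working session

There is one attempt and no reset: what is moved stays moved. The work goes in short steps, Python scripts to look and compute and a tool call to move; the robot and the scene stay as the last step left them, time stands still between calls to the robot, and variables do not carry over. Pictures are saved under pics/ and viewed, at most 13 in all, crops included, and the job is handed in when it is done.

Besides the shell and the picture viewer there is one more tool, called as name(argument=value, ...), one argument or row to a line, values as JSON. apply_moves: Moves the arm, as the interface text tells. Shift numbers are shares of 0.02 m and turn numbers shares of pi/2 rad, none past 1 either way. Its arguments: {"type":"object","properties":{"series":{"type":"array"},"claw":{"type":"number"}},"required":["series"]}

```bash
mkdir -p pics; ls; python3 - <<'E'
from workcell import manip
import cv2,numpy as np
s=manip.observe(); print(s)
for n in("top","side"):
    im=manip.get_image(n); cv2.imwrite(f"pics/{n}0.png",im["color"]); print(n,im["camera_matrix"],im["origin"],im["rotation"])
E
```

```text
pics
{'clock': 0.0, 'qpos': array([ 1.08540108e+00,  3.51262464e-01,  1.65242308e+00,  1.08275962e-05,
        1.13909646e+00, -8.45977655e-02]), 'joint_velocities': array([-0.00086686,  0.0006115 ,  0.00066114, -0.00128986, -0.00058839,
        0.00058531]), 'effort': array([ 2.40854075e-03, -5.06109095e+01, -2.91399068e+01,  9.09388336e-05,
        4.51485015e-03,  1.52265511e-05]), 'tool_pos': array([214.40250736, 506.13131639, 230.74444157]), 'tcp_rot': array([ 1.99062296e-01,  9.79986657e-01, -5.69304290e-04, -1.71912498e-04]), 'wrist_force': array([ 0.10641435, -0.0204578 , -0.60414312]), 'torque': array([-0.01463396,  0.06534232, -0.02280504]), 'grip_force': 0.0, 'opening': 85.2785056961175}
top [[392.22946283   0.         259.32075948]
 [  0.         392.22946283 191.77675405]
 [  0.           0.           1.        ]] [ 524.83024074   -3.51868348 1282.97362466] [-0.70075329  0.71236219 -0.02584294  0.02858457]
side [[445.86602163   0.         257.66002114]
 [  0.         445.86602163 193.60701082]
 [  0.           0.           1.        ]] [-164.62162947 -923.28921817  832.79865027] [ 0.81318891 -0.29768054  0.16789574 -0.47108504]
```

View pics/top0.png

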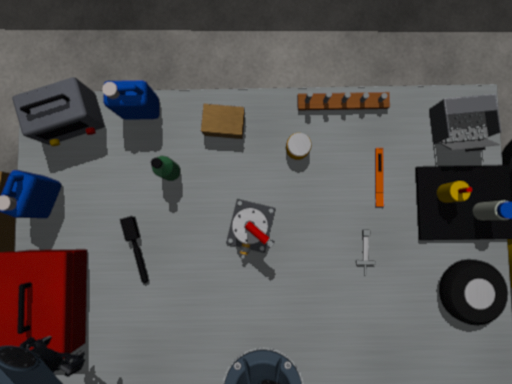

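View pics/side0.png

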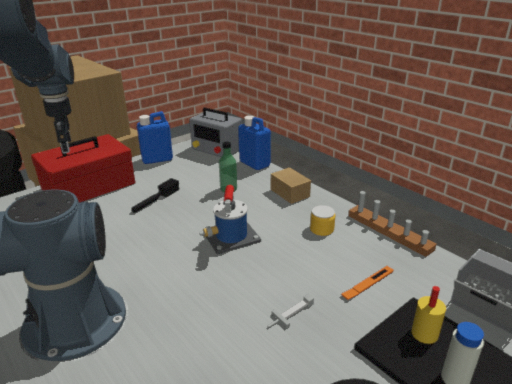

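The top view shows the meter near px (250,226). Its red grip runs from the hub at about (246,224) to the hinge end at about (268,243). The side view has it at (230,195), with open space around it.

```bash
cat > h.py <<'E'
from workcell import manip
import cv2,numpy as np
from scipy.spatial.transform import Rotation as R
def cast(im,uv,z):
    K=im["camera_matrix"]; d=np.c_[np.atleast_2d(uv),np.ones(len(np.atleast_2d(uv)))]@np.linalg.inv(K).T
    d=R.from_quat(im["rotation"]).apply(d); o=im["origin"]; return o+d*((z-o[2])/d[:,2])[:,None]
def proj(im,p):
    c=R.from_quat(im["rotation"]).inv().apply(np.atleast_2d(p)-im["origin"])@im["camera_matrix"].T
    return c[:,:2]/c[:,2:]
def red(im,c,r):
    b,g,rr=[im["color"][:,:,i].astype(int) for i in range(3)]
    m=((rr>110)&(g<0.45*rr)&(b<0.45*rr)).astype(np.uint8)
    w=np.zeros_like(m); cv2.circle(w,c,r,1,-1); m*=w
    n,l,st,ce=cv2.connectedComponentsWithStats(m); 
    return l==1+np.argmax(st[1:,4])
E
python3 - <<'E'
from h import *
t=manip.get_image("top"); s=manip.get_image("side")
m=red(t,(252,228),35); v,u=np.nonzero(m); P=cast(t,np.c_[u,v],178.)[:,:2]
c=P.mean(0); w=np.linalg.svd(P-c,full_matrices=False)[2][0]; q=(P-c)@w
print("n",len(u),"centre",c,"axis",w,"ext",q.min(),q.max(),np.ptp((P-c)@[-w[1],w[0]]))
# lid: bright pixels
hsv=cv2.cvtColor(t["color"],cv2.COLOR_BGR2HSV)
print("side red", [ (a.min(),a.max(),a.mean()) for a in np.nonzero(red(s,(230,195),30))])
# drum lid circle
g=cv2.cvtColor(t["color"],cv2.COLOR_BGR2GRAY)[190:265,215:290]
g4=cv2.resize(g,None,fx=4,fy=4,interpolation=cv2.INTER_CUBIC)
C=cv2.HoughCircles(g4,cv2.HOUGH_GRADIENT,1,50,param1=120,param2=20,minRadius=55,maxRadius=85)
if C is not None:
    for k in C[0][:3]: 
        uv=(k[:2]+.5)/4-.5+[215,190]; print("lid",uv,k[2]/4,cast(t,uv,110.))
cv2.imwrite("pics/z.png",cv2.resize(np.hstack([t["color"][190:265,215:290],s["color"][170:245,195:270]]),None,fx=5,fy=5,interpolation=cv2.INTER_CUBIC))
for sg in (1,-1): 
  print(proj(s,[[*(c),175]]), proj(t,[[*c,175]]))
E
```

```text
n 180 centre [497.79890761   8.62638637] axis [-0.66613129 -0.7458345 ] ext -37.39391608728512 36.351872587993654 19.69860646661665
side red [(np.int64(185), np.int64(200), np.float64(192.15315315315314)), (np.int64(224), np.int64(233), np.float64(228.86486486486487))]
lid [249.5  225.75] 17.95 [[514.31542825  31.20730926 110.        ]]
[[228.51216636 193.83834706]] [[256.93342873 231.73461211]]
[[228.51216636 193.83834706]] [[256.93342873 231.73461211]]
```

View pics/z.png

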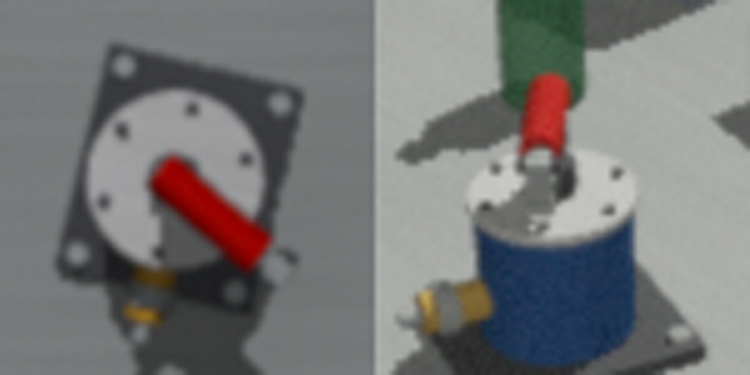

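The zoomed picture shows the grey hinge knuckle at the lower-right end of the red sleeve, so the hinge sits at about −132° from the crank axis. I put the axis at about (516, 30) and the hinge at about (464, −28). Next I move above the grip and turn the fingers across it.

apply_moves(
  series=[
    {"x":-0.948,"y":-0.721},
    {"x":-0.948,"y":-0.721},
    {"x":-0.948,"y":-0.721},
    {"x":-0.948,"y":-0.721},
    {"x":-0.948,"y":-0.721},
    {"x":-0.948,"y":-0.721},
    {"x":-0.948,"y":-0.721},
    {"x":-0.948,"y":-0.721},
  ],
  claw=1,
)

```text
invalid input
```

apply_moves(
  series=[
    {"x":-0.948,"y":-0.721},
    {"x":-0.948,"y":-0.721},
    {"x":-0.948,"y":-0.721},
    {"x":-0.948,"y":-0.721},
    {"x":-0.948,"y":-0.721},
    {"x":-0.948,"y":-0.721},
    {"x":-0.948,"y":-0.721},
    {"x":-0.948,"y":-0.721},
  ],
)

```text
invalid input
```

apply_moves(
  series=[
    {"x":-0.948,"y":-0.721},
    {"x":-0.948,"y":-0.721},
    {"x":-0.948,"y":-0.721},
    {"x":-0.948,"y":-0.721},
    {"x":-0.948,"y":-0.721},
    {"x":-0.948,"y":-0.721},
    {"x":-0.948,"y":-0.721},
    {"x":-0.948,"y":-0.721},
  ],
)

```text
invalid input
```

apply_moves(
  series=[
    {"rz":0.11},
    {"rz":0.11},
    {"rz":0.11},
    {"rz":0.11},
    {"rz":0.11},
    {"rz":0.11},
    {"rz":0.11},
    {"rz":0.11},
  ],
)

```text
invalid input
```

apply_moves(
  series=[
    {"rz":0.11},
    {"rz":0.11},
    {"rz":0.11},
    {},
    {},
  ],
)

```text
invalid input
```

apply_moves(
  series=[
    {"x":-0.95,"y":-0.72,"z":0,"rx":0,"ry":0,"rz":0},
  ],
  claw=1,
)

```text
clock: 0.32
tool_pos: [226.1, 486.0, 231.0]
tcp_rot: [0.198, 0.98, -0.0, -0.0]
wrist_force: [0.1, -0.6, 0.6]
opening: 85.5
grip_force: 0.0
```

apply_moves(
  series=[
    {"x":-0.95,"y":-0.72,"z":0,"rx":0,"ry":0,"rz":0},
  ],
)

```text
clock: 0.45
tool_pos: [238.4, 464.5, 231.1]
tcp_rot: [0.199, 0.98, -0.0, -0.0]
wrist_force: [0.2, 0.6, 0.2]
opening: 85.6
grip_force: 0.0
```

apply_moves(
  series=[
    {"x":-0.95,"y":-0.72},
  ],
)

```text
invalid input
```

apply_moves(
  series=[
    {"x":-0.95,"y":-0.72,"z":0,"rx":0,"ry":0,"rz":0},
    {"x":-0.95,"y":-0.72,"z":0,"rx":0,"ry":0,"rz":0},
    {"x":-0.95,"y":-0.72,"z":0,"rx":0,"ry":0,"rz":0},
    {"x":-0.95,"y":-0.72,"z":0,"rx":0,"ry":0,"rz":0},
    {"x":-0.95,"y":-0.72,"z":0,"rx":0,"ry":0,"rz":0},
    {"x":-0.95,"y":-0.72,"z":0,"rx":0,"ry":0,"rz":0},
    {"x":-0.95,"y":-0.72,"z":0,"rx":0,"ry":0,"rz":0},
    {"x":-0.95,"y":-0.72,"z":0,"rx":0,"ry":0,"rz":0},
  ],
)

```text
clock: 1.45
tool_pos: [333.6, 298.9, 231.2]
tcp_rot: [0.199, 0.98, -0.0, -0.0]
wrist_force: [0.2, -0.5, 0.3]
opening: 85.2
grip_force: 0.0
```

apply_moves(
  series=[
    {"x":-0.95,"y":-0.72,"z":0,"rx":0,"ry":0,"rz":0},
    {"x":-0.95,"y":-0.72,"z":0,"rx":0,"ry":0,"rz":0},
    {"x":-0.95,"y":-0.72,"z":0,"rx":0,"ry":0,"rz":0},
    {"x":-0.95,"y":-0.72,"z":0,"rx":0,"ry":0,"rz":0},
    {"x":-0.95,"y":-0.72,"z":0,"rx":0,"ry":0,"rz":0},
    {"x":-0.95,"y":-0.72,"z":0,"rx":0,"ry":0,"rz":0},
    {"x":-0.95,"y":-0.72,"z":0,"rx":0,"ry":0,"rz":0},
    {"x":-0.95,"y":-0.72,"z":0,"rx":0,"ry":0,"rz":0},
  ],
)

```text
clock: 2.45
tool_pos: [428.6, 133.6, 231.3]
tcp_rot: [0.199, 0.98, -0.0, -0.0]
wrist_force: [0.5, 0.4, -0.5]
opening: 85.2
grip_force: 0.0
```

apply_moves(
  series=[
    {"x":-0.95,"y":-0.72,"z":0,"rx":0,"ry":0,"rz":0},
    {"x":-0.95,"y":-0.72,"z":0,"rx":0,"ry":0,"rz":0},
    {"x":-0.95,"y":-0.72,"z":0,"rx":0,"ry":0,"rz":0},
    {"x":-0.95,"y":-0.72,"z":0,"rx":0,"ry":0,"rz":0},
    {"x":-0.95,"y":-0.72,"z":0,"rx":0,"ry":0,"rz":0},
    {"x":-0.95,"y":-0.72,"z":0,"rx":0,"ry":0,"rz":0},
  ],
)

```text
clock: 3.2
tool_pos: [499.8, 9.6, 231.2]
tcp_rot: [0.199, 0.98, -0.0, -0.0]
wrist_force: [0.6, 1.3, -0.4]
opening: 85.4
grip_force: 0.0
```

apply_moves(
  series=[
    {"x":0,"y":0,"z":0,"rx":0,"ry":0,"rz":0.11},
    {"x":0,"y":0,"z":0,"rx":0,"ry":0,"rz":0.11},
    {"x":0,"y":0,"z":0,"rx":0,"ry":0,"rz":0.11},
    {"x":0,"y":0,"z":0,"rx":0,"ry":0,"rz":0.11},
    {"x":0,"y":0,"z":0,"rx":0,"ry":0,"rz":0.11},
    {"x":0,"y":0,"z":0,"rx":0,"ry":0,"rz":0.11},
    {"x":0,"y":0,"z":0,"rx":0,"ry":0,"rz":0.11},
    {"x":0,"y":0,"z":0,"rx":0,"ry":0,"rz":0.11},
  ],
)

```text
clock: 4.2
tool_pos: [499.5, 10.3, 231.2]
tcp_rot: [0.78, 0.626, -0.0, -0.0]
wrist_force: [-1.0, -0.3, -0.1]
opening: 85.4
grip_force: 0.0
```

apply_moves(
  series=[
    {"x":0,"y":0,"z":0,"rx":0,"ry":0,"rz":0.11},
    {"x":0,"y":0,"z":0,"rx":0,"ry":0,"rz":0.11},
    {"x":0,"y":0,"z":0,"rx":0,"ry":0,"rz":0.11},
    {"x":0,"y":0,"z":0,"rx":0,"ry":0,"rz":0},
    {"x":0,"y":0,"z":0,"rx":0,"ry":0,"rz":0},
  ],
)

```text
clock: 4.82
tool_pos: [499.5, 10.3, 231.2]
tcp_rot: [0.912, 0.41, -0.0, -0.0]
wrist_force: [0.2, -0.6, 0.1]
opening: 85.2
grip_force: 0.0
```

apply_moves(
  series=[
    {"x":0,"y":0,"z":0.9,"rx":0,"ry":0,"rz":0},
    {"x":0,"y":0,"z":0.9,"rx":0,"ry":0,"rz":0},
    {"x":0,"y":0,"z":0.9,"rx":0,"ry":0,"rz":0},
    {"x":0,"y":0,"z":0.9,"rx":0,"ry":0,"rz":0},
    {"x":0,"y":0,"z":0,"rx":0,"ry":0,"rz":0},
  ],
)

```text
clock: 5.45
tool_pos: [498.9, 10.3, 158.4]
tcp_rot: [0.913, 0.409, -0.001, -0.001]
wrist_force: [0.2, 0.5, -0.2]
opening: 85.1
grip_force: 0.0
```

apply_moves(
  series=[
    {"x":0,"y":0,"z":0,"rx":0,"ry":0,"rz":0},
    {"x":0,"y":0,"z":0,"rx":0,"ry":0,"rz":0},
    {"x":0,"y":0,"z":0,"rx":0,"ry":0,"rz":0},
    {"x":0,"y":0,"z":0,"rx":0,"ry":0,"rz":0},
    {"x":0,"y":0,"z":0,"rx":0,"ry":0,"rz":0},
    {"x":0,"y":0,"z":0,"rx":0,"ry":0,"rz":0},
    {"x":0,"y":0,"z":0,"rx":0,"ry":0,"rz":0},
  ],
  claw=-1,
)

```text
clock: 6.32
tool_pos: [499.4, 10.4, 159.5]
tcp_rot: [0.913, 0.408, -0.0, -0.0]
wrist_force: [-3.6, 1.3, 5.7]
opening: 24.2
grip_force: 58.5
```

apply_moves(
  series=[
    {"x":-0.05,"y":0,"z":-0.51,"rx":0,"ry":0,"rz":0},
    {"x":-0.15,"y":0,"z":-0.49,"rx":0,"ry":0,"rz":0},
    {"x":-0.24,"y":0,"z":-0.45,"rx":0,"ry":0,"rz":0},
  ],
)

```text
clock: 6.7
tool_pos: [493.0, 3.8, 187.9]
tcp_rot: [0.913, 0.408, -0.001, -0.001]
wrist_force: [-0.2, 1.5, -12.7]
opening: 24.2
grip_force: 59.5
```

apply_moves(
  series=[
    {"x":-0.32,"y":0,"z":-0.39,"rx":0,"ry":0,"rz":0},
    {"x":0,"y":0,"z":0,"rx":0,"ry":0,"rz":0},
  ],
)

```text
clock: 6.95
tool_pos: [488.8, -1.7, 196.4]
tcp_rot: [0.913, 0.408, -0.001, 0.0]
wrist_force: [-4.4, -1.5, -7.0]
opening: 23.8
grip_force: 59.6
```

```bash
python3 - <<'E'
from h import *
o=manip.observe(); print(o["tool_pos"],o["wrist_force"],o["torque"],o["opening"])
t=manip.get_image("top"); s=manip.get_image("side")
cv2.imwrite("pics/z2.png",cv2.resize(np.hstack([t["color"][170:270,205:305],s["color"][130:230,180:280]]),None,fx=4,fy=4,interpolation=cv2.INTER_CUBIC))
E
```

```text
[488.75512484  -1.72052871 196.41575091] [-4.37569045 -1.46660547 -7.01487359] [-0.11311057  0.48364388  0.08192262] 23.770054806578553
```

View pics/z2.png

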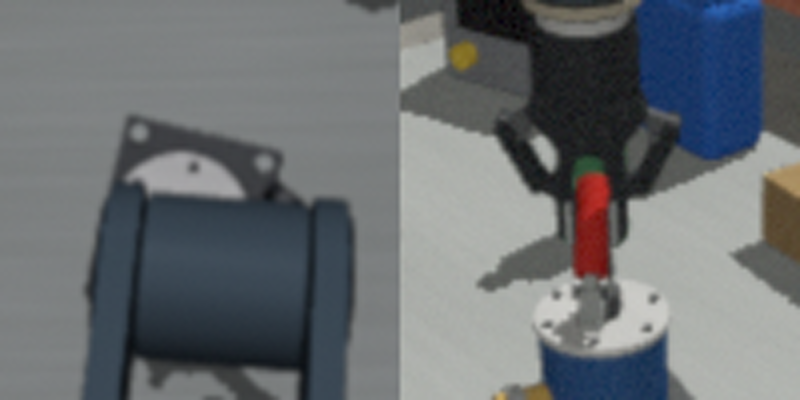

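The picture shows the red grip (side crop about (592,225)) tilted up part way between the fingers and clear of the palm. I carry on along the arc.

apply_moves(
  series=[
    {"x":-0.39,"y":0,"z":-0.32,"rx":0,"ry":0,"rz":0},
    {"x":-0.45,"y":0,"z":-0.24,"rx":0,"ry":0,"rz":0},
  ],
)

```text
clock: 7.3
tool_pos: [478.0, -13.7, 207.5]
tcp_rot: [0.913, 0.408, 0.0, -0.0]
wrist_force: [2.5, 3.2, -14.6]
opening: 23.0
grip_force: 59.5
```

apply_moves(
  series=[
    {"x":-0.49,"y":0,"z":-0.15,"rx":0,"ry":0,"rz":0},
    {"x":-0.51,"y":0,"z":-0.05,"rx":0,"ry":0,"rz":0},
    {"x":0,"y":0,"z":0,"rx":0,"ry":0,"rz":0},
    {"x":0,"y":0,"z":0,"rx":0,"ry":0,"rz":0},
  ],
)

```text
clock: 7.8
tool_pos: [465.1, -28.9, 211.9]
tcp_rot: [0.913, 0.408, 0.0, 0.001]
wrist_force: [-0.3, -1.2, -4.6]
opening: 17.3
grip_force: 53.9
```

```bash
python3 - <<'E'
from h import *
o=manip.observe(); print(o["tool_pos"],o["wrist_force"],o["torque"],o["opening"])
s=manip.get_image("side")
m=red(s,(228,180),40); v,u=np.nonzero(m); print("red rows",v.min(),v.max(),[(r,u[v==r].mean().round(1)) for r in range(v.min(),v.max()+1,3)])
for h in ([464,-28.3],[466,-26]): print(proj(s,[[*h,z] for z in(187,220,263)]))
cv2.imwrite("pics/z3.png",cv2.resize(s["color"][130:230,180:280],None,fx=5,fy=5,interpolation=cv2.INTER_CUBIC))
E
```

```text
[465.07265234 -28.92303836 211.88547095] [-0.34298919 -1.17792437 -4.62890404] [-0.10765844  0.00154329 -0.01465099] 17.288322133525142
red rows 173 198 [(173, np.float64(225.5)), (176, np.float64(226.0)), (179, np.float64(227.0)), (182, np.float64(226.5)), (185, np.float64(226.0)), (188, np.float64(226.5)), (191, np.float64(226.5)), (194, np.float64(227.5)), (197, np.float64(228.0))]
[[226.57779563 198.99097336]
 [226.08072845 188.87081694]
 [225.41301699 175.2763881 ]]
[[226.66187971 198.44476691]
 [226.16696613 188.33873691]
 [225.50219033 174.76415628]]
```

View pics/z3.png

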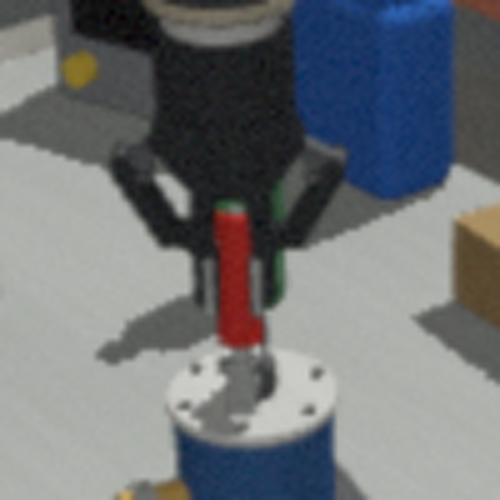

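The grip stands about upright in the side crop (px 215–265, 210–345), but the opening fell to 17 mm, so it sits off-centre in the pads. I release, clear the view and measure it.

apply_moves(
  series=[
    {"x":0,"y":0,"z":0,"rx":0,"ry":0,"rz":0},
    {"x":0,"y":0,"z":0,"rx":0,"ry":0,"rz":0},
    {"x":0,"y":0,"z":0,"rx":0,"ry":0,"rz":0},
    {"x":0,"y":0,"z":-1,"rx":0,"ry":0,"rz":0},
    {"x":0,"y":0,"z":-1,"rx":0,"ry":0,"rz":0},
    {"x":0,"y":0,"z":-1,"rx":0,"ry":0,"rz":0},
    {"x":0,"y":0,"z":-1,"rx":0,"ry":0,"rz":0},
  ],
  claw=1,
)

```text
clock: 8.72
tool_pos: [464.9, -28.4, 292.1]
tcp_rot: [0.913, 0.408, 0.0, 0.0]
wrist_force: [0.2, 0.3, 0.1]
opening: 85.4
grip_force: 0.0
```

apply_moves(
  series=[
    {"x":0,"y":-1,"z":0,"rx":0,"ry":0,"rz":0},
    {"x":0,"y":-1,"z":0,"rx":0,"ry":0,"rz":0},
    {"x":0,"y":-1,"z":0,"rx":0,"ry":0,"rz":0},
    {"x":0,"y":-1,"z":0,"rx":0,"ry":0,"rz":0},
    {"x":0,"y":-1,"z":0,"rx":0,"ry":0,"rz":0},
    {"x":0,"y":-1,"z":0,"rx":0,"ry":0,"rz":0},
    {"x":0,"y":-1,"z":0,"rx":0,"ry":0,"rz":0},
  ],
)

```text
clock: 9.6
tool_pos: [359.6, 65.9, 291.3]
tcp_rot: [0.913, 0.408, 0.0, 0.0]
wrist_force: [0.3, -0.1, 0.3]
opening: 85.2
grip_force: 0.0
```

```bash
python3 - <<'E'
from h import *
o=manip.observe(); print(o["clock"],o["tool_pos"],o["wrist_force"])
t=manip.get_image("top");s=manip.get_image("side")
for im,c in((t,(262,240)),(s,(228,185))):
    v,u=np.nonzero(red(im,c,35)); print(len(u),u.min(),u.max(),v.min(),v.max(),u.mean(),v.mean())
print("upright pred top",proj(t,[[464,-28.3,z] for z in(187,225,263)]),"side",proj(s,[[464,-28.3,225]]))
cv2.imwrite("pics/z4.png",cv2.resize(np.hstack([t["color"][190:270,215:295],s["color"][150:230,190:270]]),None,fx=5,fy=5,interpolation=cv2.INTER_CUBIC))
E
```

```text
9.6 [359.58488937  65.86295963 291.28768028] [ 0.34945333 -0.06325     0.33637067]
40 258 266 234 242 262.6 238.275
208 223 231 172 198 227.4903846153846 185.25480769230768
upright pred top [[270.39055641 243.86837312]
 [270.72600147 244.6566249 ]
 [271.08655868 245.50388695]] side [[226.00426912 187.31412525]]
```

View pics/z4.png

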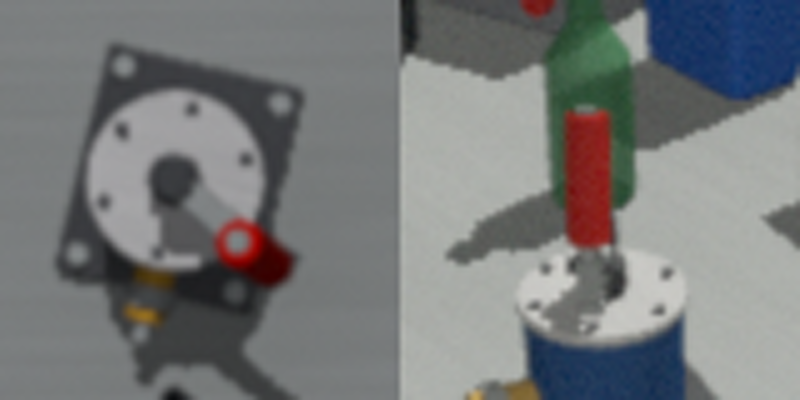

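The top view shows the grip leaning inward: its top ring is at px (263,238), while an upright grip would be at (271,245.5). I work out where that ring is and regrasp nearer the top.

```bash
python3 - <<'E'
from h import *
t=manip.get_image("top")
P=cast(t,[[263,238.4],[268.5,243]],259.)[:, :2]; H=np.array([464,-28.3]); w=np.array([-.666,-.746])
print(P,(P-H)@w,(P-H)@[-w[1],w[0]]); o=manip.observe()["tool_pos"][:2]
x=-w; y=np.array([.75,-.661])
for k in (0.75,):
    g=H+(P[0]-H)*k; print("target",g,"dx,dy mm",(g-o)@x,(g-o)@y)
E
```

```text
[[482.38654925  -7.76114617]
 [470.30896657 -21.8139456 ]] [-27.56742676  -9.04036832] [0.0374891  0.38677683]
target [477.78991194 -12.89585963] dx,dy mm 19.796241779494256 140.07220419466134
```

apply_moves(
  series=[
    {"x":0.27,"y":1,"z":0,"rx":0,"ry":0,"rz":0},
    {"x":0.27,"y":1,"z":0,"rx":0,"ry":0,"rz":0},
    {"x":0.27,"y":1,"z":0,"rx":0,"ry":0,"rz":0},
    {"x":0.27,"y":1,"z":0,"rx":0,"ry":0,"rz":0},
    {"x":0.27,"y":1,"z":0,"rx":0,"ry":0,"rz":0},
    {"x":0.27,"y":1,"z":0,"rx":0,"ry":0,"rz":0},
    {"x":0.27,"y":1,"z":0,"rx":0,"ry":-0.1,"rz":0},
    {"x":0,"y":0,"z":0,"rx":0,"ry":-0.1,"rz":0},
  ],
)

```text
clock: 10.75
tool_pos: [491.9, -1.9, 291.0]
tcp_rot: [0.902, 0.401, -0.145, 0.065]
wrist_force: [0.2, 0.3, -1.4]
opening: 85.5
grip_force: 0.0
```

apply_moves(
  series=[
    {"x":0,"y":0,"z":0.94,"rx":0,"ry":0,"rz":0},
    {"x":0,"y":0,"z":0.94,"rx":0,"ry":0,"rz":0},
    {"x":0,"y":0,"z":0.94,"rx":0,"ry":0,"rz":0},
    {"x":0,"y":0,"z":0.94,"rx":0,"ry":0,"rz":0},
    {"x":0,"y":0,"z":0,"rx":0,"ry":0,"rz":0},
  ],
)

```text
clock: 11.38
tool_pos: [474.6, -18.4, 218.5]
tcp_rot: [0.902, 0.402, -0.144, 0.063]
wrist_force: [-0.0, -0.1, 0.7]
opening: 85.6
grip_force: 0.0
```

apply_moves(
  series=[
    {"x":0,"y":0,"z":0,"rx":0,"ry":0,"rz":0},
    {"x":0,"y":0,"z":0,"rx":0,"ry":0,"rz":0},
    {"x":0,"y":0,"z":0,"rx":0,"ry":0,"rz":0},
    {"x":0,"y":0,"z":0,"rx":0,"ry":0,"rz":0},
    {"x":0,"y":0,"z":0,"rx":0,"ry":0,"rz":0},
    {"x":0,"y":0,"z":0,"rx":0,"ry":0,"rz":0},
  ],
  claw=-1,
)

```text
clock: 12.12
tool_pos: [474.7, -17.6, 220.0]
tcp_rot: [0.902, 0.403, -0.143, 0.064]
wrist_force: [-1.2, -0.4, 3.1]
opening: 24.7
grip_force: 58.6
```

apply_moves(
  series=[
    {"x":-0.25,"y":0,"z":0.013,"rx":0,"ry":0.067,"rz":0},
    {"x":-0.25,"y":0,"z":0.013,"rx":0,"ry":0.067,"rz":0},
    {"x":-0.25,"y":0,"z":0.013,"rx":0,"ry":0.067,"rz":0},
    {"x":0,"y":0,"z":0,"rx":0,"ry":0,"rz":0},
    {"x":0,"y":0,"z":0,"rx":0,"ry":0,"rz":0},
  ],
)

```text
clock: 12.75
tool_pos: [464.9, -28.6, 222.3]
tcp_rot: [0.913, 0.408, -0.0, 0.0]
wrist_force: [0.0, -0.5, 3.6]
opening: 24.4
grip_force: 58.9
```

```bash
python3 - <<'E'
from h import *
o=manip.observe(); print(o["clock"],o["tool_pos"],o["wrist_force"],o["torque"],o["opening"],R.from_quat(o["tcp_rot"]).as_matrix().round(3))
s=manip.get_image("side")
v,u=np.nonzero(red(s,(228,185),40)); print(len(u),u.min(),u.max(),v.min(),v.max())
C=np.array([516,29.9]); d=o["tool_pos"][:2]-C; print(np.hypot(*d),np.degrees(np.arctan2(d[1],d[0])))
E
```

```text
12.75 [464.94307251 -28.62868125 222.29714369] [ 0.04376877 -0.54292684  3.61082797] [-0.21064024  0.15255637  0.02152777] 24.448217916043497 [[ 0.667  0.745 -0.   ]
 [ 0.745 -0.667 -0.   ]
 [-0.     0.    -1.   ]]
164 222 231 174 200
77.66863184914313 -131.09950224404156
```

The grasp is rigid and the grip is upright. I start cranking clockwise through the slack in 6° steps about the axis, watching the force.

apply_moves(
  series=[
    {"x":0.021,"y":-0.406,"z":0,"rx":0,"ry":0,"rz":0},
    {"x":0.064,"y":-0.402,"z":0,"rx":0,"ry":0,"rz":0},
    {"x":0.105,"y":-0.393,"z":0,"rx":0,"ry":0,"rz":0},
  ],
)

```text
clock: 13.18
tool_pos: [448.7, -9.1, 222.0]
tcp_rot: [0.913, 0.408, 0.0, -0.0]
wrist_force: [-2.4, -3.0, 4.5]
opening: 24.5
grip_force: 59.3
```

apply_moves(
  series=[
    {"x":0.146,"y":-0.38,"z":0,"rx":0,"ry":0,"rz":0},
  ],
)

```text
clock: 13.3
tool_pos: [445.0, -1.8, 222.0]
tcp_rot: [0.913, 0.408, 0.0, -0.001]
wrist_force: [-3.4, -1.9, 2.9]
opening: 24.8
grip_force: 59.3
```

apply_moves(
  series=[
    {"x":0.185,"y":-0.363,"z":0,"rx":0,"ry":0,"rz":0},
  ],
)

```text
clock: 13.42
tool_pos: [442.1, 5.7, 222.0]
tcp_rot: [0.913, 0.408, 0.0, -0.001]
wrist_force: [-4.5, -1.2, 3.5]
opening: 24.7
grip_force: 59.3
```

apply_moves(
  series=[
    {"x":0.222,"y":-0.341,"z":0,"rx":0,"ry":0,"rz":0},
  ],
)

```text
clock: 13.55
tool_pos: [439.9, 13.6, 221.9]
tcp_rot: [0.913, 0.408, 0.0, -0.001]
wrist_force: [-5.2, -1.4, 3.8]
opening: 24.7
grip_force: 59.3
```

apply_moves(
  series=[
    {"x":0.256,"y":-0.316,"z":0,"rx":0,"ry":0,"rz":0},
  ],
)

```text
clock: 13.68
tool_pos: [438.5, 21.7, 221.9]
tcp_rot: [0.913, 0.408, -0.0, -0.001]
wrist_force: [-5.9, -1.0, 4.1]
opening: 24.3
grip_force: 59.3
```

apply_moves(
  series=[
    {"x":0.288,"y":-0.288,"z":0,"rx":0,"ry":0,"rz":0},
  ],
)

```text
clock: 13.8
tool_pos: [438.0, 29.9, 221.8]
tcp_rot: [0.913, 0.408, -0.0, -0.001]
wrist_force: [-5.2, 0.2, 4.6]
opening: 24.5
grip_force: 59.4
```

apply_moves(
  series=[
    {"x":0.316,"y":-0.256,"z":0,"rx":0,"ry":0,"rz":0},
  ],
)

```text
clock: 13.92
tool_pos: [438.3, 38.2, 221.8]
tcp_rot: [0.913, 0.408, -0.0, -0.001]
wrist_force: [-5.0, 0.5, 5.4]
opening: 24.8
grip_force: 59.5
```

apply_moves(
  series=[
    {"x":0.341,"y":-0.222,"z":0,"rx":0,"ry":0,"rz":0},
  ],
)

```text
clock: 14.05
tool_pos: [439.5, 46.3, 221.8]
tcp_rot: [0.913, 0.408, -0.0, -0.001]
wrist_force: [-6.3, -0.2, 4.2]
opening: 25.1
grip_force: 59.5
```

apply_moves(
  series=[
    {"x":0.363,"y":-0.185,"z":0,"rx":0,"ry":0,"rz":0},
  ],
)

```text
clock: 14.18
tool_pos: [441.6, 54.3, 221.9]
tcp_rot: [0.913, 0.408, -0.0, -0.001]
wrist_force: [-6.5, 1.4, 4.6]
opening: 24.9
grip_force: 59.6
```

Still loose at 66°: the force is purely radial, with a tangential part under 1 N. I carry on.

apply_moves(
  series=[
    {"x":0.38,"y":-0.146,"z":0,"rx":0,"ry":0,"rz":0},
  ],
)

```text
clock: 14.3
tool_pos: [444.5, 62.0, 221.9]
tcp_rot: [0.913, 0.408, -0.0, -0.002]
wrist_force: [-5.8, 3.4, 3.7]
opening: 24.5
grip_force: 59.6
```

apply_moves(
  series=[
    {"x":0.393,"y":-0.105,"z":0,"rx":0,"ry":0,"rz":0},
  ],
)

```text
clock: 14.42
tool_pos: [448.3, 69.4, 221.9]
tcp_rot: [0.913, 0.408, 0.0, -0.002]
wrist_force: [-6.3, 4.4, 4.7]
opening: 24.6
grip_force: 59.6
```

apply_moves(
  series=[
    {"x":0.402,"y":-0.064,"z":0,"rx":0,"ry":0,"rz":0},
  ],
)

```text
clock: 14.55
tool_pos: [452.8, 76.3, 222.0]
tcp_rot: [0.913, 0.408, 0.0, -0.002]
wrist_force: [-5.5, 4.2, 4.3]
opening: 24.6
grip_force: 59.6
```

apply_moves(
  series=[
    {"x":0.406,"y":-0.021,"z":0,"rx":0,"ry":0,"rz":0},
  ],
)

```text
clock: 14.68
tool_pos: [458.1, 82.8, 222.0]
tcp_rot: [0.913, 0.408, 0.0, -0.002]
wrist_force: [-6.0, 4.3, 3.2]
opening: 25.0
grip_force: 59.6
```

apply_moves(
  series=[
    {"x":0.406,"y":0.021,"z":0,"rx":0,"ry":0,"rz":0},
  ],
)

```text
clock: 14.8
tool_pos: [464.0, 88.6, 222.1]
tcp_rot: [0.913, 0.408, 0.001, -0.002]
wrist_force: [-4.3, 5.4, 3.8]
opening: 24.5
grip_force: 59.5
```

apply_moves(
  series=[
    {"x":0.402,"y":0.064,"z":0,"rx":0,"ry":0,"rz":0},
  ],
)

```text
clock: 14.92
tool_pos: [470.6, 93.8, 222.2]
tcp_rot: [0.913, 0.408, 0.001, -0.002]
wrist_force: [-3.3, 5.0, 2.8]
opening: 24.8
grip_force: 59.4
```

apply_moves(
  series=[
    {"x":0.393,"y":0.105,"z":0,"rx":0,"ry":0,"rz":0},
  ],
)

```text
clock: 15.05
tool_pos: [477.6, 98.2, 222.3]
tcp_rot: [0.913, 0.408, 0.001, -0.001]
wrist_force: [-3.3, 5.4, 3.3]
opening: 24.8
grip_force: 59.3
```

apply_moves(
  series=[
    {"x":0.38,"y":0.146,"z":0,"rx":0,"ry":0,"rz":0},
  ],
)

```text
clock: 15.18
tool_pos: [485.0, 101.9, 222.3]
tcp_rot: [0.913, 0.408, 0.001, -0.001]
wrist_force: [-2.6, 5.1, 2.4]
opening: 24.4
grip_force: 59.3
```

apply_moves(
  series=[
    {"x":0.363,"y":0.185,"z":0,"rx":0,"ry":0,"rz":0},
  ],
)

```text
clock: 15.3
tool_pos: [491.7, 104.7, 222.0]
tcp_rot: [0.913, 0.408, 0.0, -0.002]
wrist_force: [-7.8, 3.8, 4.0]
opening: 24.8
grip_force: 59.5
```

The tangential force jumped to −6 N in the last step, so the drive began between φ = 113° and 109°; I take φ ≈ 111°. Now I drive the first turn in 12° steps.

apply_moves(
  series=[
    {"x":0.658,"y":0.478,"z":0,"rx":0,"ry":0,"rz":0},
    {"x":0.544,"y":0.604,"z":0,"rx":0,"ry":0,"rz":0},
    {"x":0.407,"y":0.704,"z":0,"rx":0,"ry":0,"rz":0},
    {"x":0.251,"y":0.773,"z":0,"rx":0,"ry":0,"rz":0},
  ],
)

```text
clock: 15.8
tool_pos: [555.3, 98.4, 222.0]
tcp_rot: [0.913, 0.408, 0.001, -0.002]
wrist_force: [-5.3, 3.6, 1.2]
opening: 24.5
grip_force: 59.3
```

apply_moves(
  series=[
    {"x":0.085,"y":0.809,"z":0,"rx":0,"ry":0,"rz":0},
    {"x":-0.085,"y":0.809,"z":0,"rx":0,"ry":0,"rz":0},
    {"x":-0.251,"y":0.773,"z":0,"rx":0,"ry":0,"rz":0},
    {"x":-0.407,"y":0.704,"z":0,"rx":0,"ry":0,"rz":0},
  ],
)

```text
clock: 16.3
tool_pos: [592.7, 47.1, 222.0]
tcp_rot: [0.913, 0.408, 0.001, -0.002]
wrist_force: [-3.2, 5.4, 1.2]
opening: 24.6
grip_force: 59.3
```

```bash
python3 - <<'E'
from h import *
o=manip.observe(); C=np.array([516,29.9]); d=o["tool_pos"][:2]-C; e=d/np.hypot(*d); print(np.hypot(*d),np.degrees(np.arctan2(d[1],d[0])),"Fr",o["wrist_force"][:2]@e,"Ft",o["wrist_force"][:2]@[e[1],-e[0]],o["qpos"],o["opening"],o["clock"])
E
```

```text
78.64105666384175 12.597473032644322 Fr -1.9182274982382508 Ft -5.971495095942389 [-8.51825117e-04  4.40327888e-01  1.54241684e+00  4.35343416e-03
  1.15838287e+00  7.28018852e-01] 24.5854851395448 16.3
```

apply_moves(
  series=[
    {"x":-0.544,"y":0.604,"z":0,"rx":0,"ry":0,"rz":0},
    {"x":-0.658,"y":0.478,"z":0,"rx":0,"ry":0,"rz":0},
    {"x":-0.743,"y":0.331,"z":0,"rx":0,"ry":0,"rz":0},
    {"x":-0.795,"y":0.169,"z":0,"rx":0,"ry":0,"rz":0},
    {"x":-0.813,"y":0,"z":0,"rx":0,"ry":0,"rz":0},
    {"x":-0.795,"y":-0.169,"z":0,"rx":0,"ry":0,"rz":0},
    {"x":-0.743,"y":-0.331,"z":0,"rx":0,"ry":0,"rz":0},
    {"x":-0.658,"y":-0.478,"z":0,"rx":0,"ry":0,"rz":0},
  ],
)

```text
clock: 17.3
tool_pos: [526.5, -47.5, 222.7]
tcp_rot: [0.913, 0.408, 0.003, 0.0]
wrist_force: [6.6, 2.8, 0.2]
opening: 24.5
grip_force: 59.4
```

apply_moves(
  series=[
    {"x":-0.544,"y":-0.604,"z":0,"rx":0,"ry":0,"rz":0},
    {"x":-0.407,"y":-0.704,"z":0,"rx":0,"ry":0,"rz":0},
    {"x":-0.251,"y":-0.773,"z":0,"rx":0,"ry":0,"rz":0},
    {"x":-0.085,"y":-0.809,"z":0,"rx":0,"ry":0,"rz":0},
    {"x":0.085,"y":-0.809,"z":0,"rx":0,"ry":0,"rz":0},
    {"x":0.251,"y":-0.773,"z":0,"rx":0,"ry":0,"rz":0},
    {"x":0.407,"y":-0.704,"z":0,"rx":0,"ry":0,"rz":0},
    {"x":0.544,"y":-0.604,"z":0,"rx":0,"ry":0,"rz":0},
  ],
)

```text
clock: 18.3
tool_pos: [438.1, 29.2, 222.1]
tcp_rot: [0.913, 0.408, -0.0, 0.0]
wrist_force: [-3.5, -7.6, 2.4]
opening: 24.7
grip_force: 59.7
```

apply_moves(
  series=[
    {"x":0.658,"y":-0.478,"z":0,"rx":0,"ry":0,"rz":0},
    {"x":0.743,"y":-0.331,"z":0,"rx":0,"ry":0,"rz":0},
    {"x":0.795,"y":-0.169,"z":0,"rx":0,"ry":0,"rz":0},
    {"x":0.813,"y":0,"z":0,"rx":0,"ry":0,"rz":0},
    {"x":0.795,"y":0.169,"z":0,"rx":0,"ry":0,"rz":0},
    {"x":0.743,"y":0.331,"z":0,"rx":0,"ry":0,"rz":0},
  ],
)

```text
clock: 19.05
tool_pos: [491.5, 104.9, 221.9]
tcp_rot: [0.913, 0.408, -0.0, -0.002]
wrist_force: [-7.9, 1.5, 3.8]
opening: 24.7
grip_force: 59.8
```

```bash
cat > st.py <<'E'
from h import *
o=manip.observe(); C=np.array([516,29.9]); d=o["tool_pos"][:2]-C; e=d/np.hypot(*d); print(o["tool_pos"],np.hypot(*d),np.degrees(np.arctan2(d[1],d[0])),"Fr",o["wrist_force"][:2]@e,"Ft",o["wrist_force"][:2]@[e[1],-e[0]],o["opening"],o["clock"])
E
python3 st.py
```

```text
[491.494844   104.86117201 221.90119898] 78.86494772581325 108.10280940042213 Fr 3.8268661238742943 Ft -7.011955685719882 24.732658156974285 19.05
```

The first turn closed exactly, back at φ = 108.1° with 7 N of drive. Now the second turn.

apply_moves(
  series=[
    {"x":0.658,"y":0.478,"z":0,"rx":0,"ry":0,"rz":0},
    {"x":0.544,"y":0.604,"z":0,"rx":0,"ry":0,"rz":0},
    {"x":0.407,"y":0.704,"z":0,"rx":0,"ry":0,"rz":0},
    {"x":0.251,"y":0.773,"z":0,"rx":0,"ry":0,"rz":0},
    {"x":0.085,"y":0.809,"z":0,"rx":0,"ry":0,"rz":0},
    {"x":-0.085,"y":0.809,"z":0,"rx":0,"ry":0,"rz":0},
    {"x":-0.251,"y":0.773,"z":0,"rx":0,"ry":0,"rz":0},
    {"x":-0.407,"y":0.704,"z":0,"rx":0,"ry":0,"rz":0},
  ],
)

```text
clock: 20.05
tool_pos: [592.7, 47.1, 222.0]
tcp_rot: [0.913, 0.408, 0.001, -0.002]
wrist_force: [-3.9, 5.4, 1.9]
opening: 24.8
grip_force: 59.7
```

apply_moves(
  series=[
    {"x":-0.544,"y":0.604,"z":0,"rx":0,"ry":0,"rz":0},
    {"x":-0.658,"y":0.478,"z":0,"rx":0,"ry":0,"rz":0},
    {"x":-0.743,"y":0.331,"z":0,"rx":0,"ry":0,"rz":0},
    {"x":-0.795,"y":0.169,"z":0,"rx":0,"ry":0,"rz":0},
    {"x":-0.813,"y":0,"z":0,"rx":0,"ry":0,"rz":0},
    {"x":-0.795,"y":-0.169,"z":0,"rx":0,"ry":0,"rz":0},
    {"x":-0.743,"y":-0.331,"z":0,"rx":0,"ry":0,"rz":0},
    {"x":-0.658,"y":-0.478,"z":0,"rx":0,"ry":0,"rz":0},
  ],
)

```text
clock: 21.05
tool_pos: [526.5, -47.5, 222.7]
tcp_rot: [0.913, 0.408, 0.003, 0.0]
wrist_force: [6.1, 2.9, 0.2]
opening: 25.0
grip_force: 59.7
```

apply_moves(
  series=[
    {"x":-0.544,"y":-0.604,"z":0,"rx":0,"ry":0,"rz":0},
    {"x":-0.407,"y":-0.704,"z":0,"rx":0,"ry":0,"rz":0},
    {"x":-0.251,"y":-0.773,"z":0,"rx":0,"ry":0,"rz":0},
    {"x":-0.085,"y":-0.809,"z":0,"rx":0,"ry":0,"rz":0},
    {"x":0.085,"y":-0.809,"z":0,"rx":0,"ry":0,"rz":0},
    {"x":0.251,"y":-0.773,"z":0,"rx":0,"ry":0,"rz":0},
    {"x":0.407,"y":-0.704,"z":0,"rx":0,"ry":0,"rz":0},
    {"x":0.544,"y":-0.604,"z":0,"rx":0,"ry":0,"rz":0},
  ],
)

```text
clock: 22.05
tool_pos: [438.1, 29.2, 222.1]
tcp_rot: [0.913, 0.408, -0.0, 0.0]
wrist_force: [-3.6, -6.7, 1.8]
opening: 24.6
grip_force: 60.0
```

apply_moves(
  series=[
    {"x":0.658,"y":-0.478,"z":0,"rx":0,"ry":0,"rz":0},
    {"x":0.743,"y":-0.331,"z":0,"rx":0,"ry":0,"rz":0},
    {"x":0.795,"y":-0.169,"z":0,"rx":0,"ry":0,"rz":0},
    {"x":0.813,"y":0,"z":0,"rx":0,"ry":0,"rz":0},
    {"x":0.795,"y":0.169,"z":0,"rx":0,"ry":0,"rz":0},
    {"x":0.743,"y":0.331,"z":0,"rx":0,"ry":0,"rz":0},
  ],
)

```text
clock: 22.8
tool_pos: [491.5, 104.8, 221.9]
tcp_rot: [0.913, 0.408, -0.0, -0.002]
wrist_force: [-7.2, 1.5, 3.3]
opening: 25.0
grip_force: 60.1
```

```bash
python3 st.py
```

```text
[491.51121876 104.84018563 221.91229113] 78.83991266660648 108.09623732902823 Fr 3.6470236599348653 Ft -6.40304762917562 24.9750577091365 22.8
```

apply_moves(
  series=[
    {"x":0.658,"y":0.478,"z":0,"rx":0,"ry":0,"rz":0},
    {"x":0.544,"y":0.604,"z":0,"rx":0,"ry":0,"rz":0},
    {"x":0.407,"y":0.704,"z":0,"rx":0,"ry":0,"rz":0},
    {"x":0.251,"y":0.773,"z":0,"rx":0,"ry":0,"rz":0},
    {"x":0.085,"y":0.809,"z":0,"rx":0,"ry":0,"rz":0},
    {"x":-0.085,"y":0.809,"z":0,"rx":0,"ry":0,"rz":0},
    {"x":-0.251,"y":0.773,"z":0,"rx":0,"ry":0,"rz":0},
    {"x":-0.407,"y":0.704,"z":0,"rx":0,"ry":0,"rz":0},
  ],
)

```text
clock: 23.8
tool_pos: [592.8, 47.1, 222.0]
tcp_rot: [0.913, 0.408, 0.001, -0.002]
wrist_force: [-4.7, 5.2, 1.9]
opening: 24.8
grip_force: 60.0
```

apply_moves(
  series=[
    {"x":-0.544,"y":0.604,"z":0,"rx":0,"ry":0,"rz":0},
    {"x":-0.658,"y":0.478,"z":0,"rx":0,"ry":0,"rz":0},
    {"x":-0.743,"y":0.331,"z":0,"rx":0,"ry":0,"rz":0},
    {"x":-0.795,"y":0.169,"z":0,"rx":0,"ry":0,"rz":0},
    {"x":-0.813,"y":0,"z":0,"rx":0,"ry":0,"rz":0},
    {"x":-0.795,"y":-0.169,"z":0,"rx":0,"ry":0,"rz":0},
    {"x":-0.743,"y":-0.331,"z":0,"rx":0,"ry":0,"rz":0},
    {"x":-0.658,"y":-0.478,"z":0,"rx":0,"ry":0,"rz":0},
  ],
)

```text
clock: 24.8
tool_pos: [526.5, -47.4, 222.7]
tcp_rot: [0.913, 0.408, 0.003, 0.0]
wrist_force: [6.8, 3.2, -0.8]
opening: 24.3
grip_force: 59.9
```

apply_moves(
  series=[
    {"x":-0.544,"y":-0.604,"z":0,"rx":0,"ry":0,"rz":0},
    {"x":-0.407,"y":-0.704,"z":0,"rx":0,"ry":0,"rz":0},
    {"x":-0.251,"y":-0.773,"z":0,"rx":0,"ry":0,"rz":0},
    {"x":-0.085,"y":-0.809,"z":0,"rx":0,"ry":0,"rz":0},
    {"x":0.085,"y":-0.809,"z":0,"rx":0,"ry":0,"rz":0},
    {"x":0.251,"y":-0.773,"z":0,"rx":0,"ry":0,"rz":0},
    {"x":0.407,"y":-0.704,"z":0,"rx":0,"ry":0,"rz":0},
    {"x":0.544,"y":-0.604,"z":0,"rx":0,"ry":0,"rz":0},
  ],
)

```text
clock: 25.8
tool_pos: [438.1, 29.2, 222.1]
tcp_rot: [0.913, 0.408, -0.0, 0.0]
wrist_force: [-4.3, -6.2, 2.4]
opening: 24.8
grip_force: 60.2
```

apply_moves(
  series=[
    {"x":0.658,"y":-0.478,"z":0,"rx":0,"ry":0,"rz":0},
    {"x":0.743,"y":-0.331,"z":0,"rx":0,"ry":0,"rz":0},
    {"x":0.795,"y":-0.169,"z":0,"rx":0,"ry":0,"rz":0},
    {"x":0.813,"y":0,"z":0,"rx":0,"ry":0,"rz":0},
    {"x":0.795,"y":0.169,"z":0,"rx":0,"ry":0,"rz":0},
    {"x":0.54,"y":0.24,"z":0,"rx":0,"ry":0,"rz":0},
    {"x":0,"y":0,"z":0,"rx":0,"ry":0,"rz":0},
  ],
)

```text
clock: 26.68
tool_pos: [488.2, 103.2, 222.0]
tcp_rot: [0.913, 0.408, 0.001, -0.002]
wrist_force: [-4.4, 5.5, 5.0]
opening: 24.7
grip_force: 60.4
```

```bash
python3 st.py
```

```text
[488.15282027 103.19771623 222.04417393] 78.40931465063458 110.80272506975142 Fr 6.737903327087017 Ft -2.1750927489455303 24.722134421642657 26.675
```

Three turns are done, at φ = 110.8° (onset 111°). I release, turn the fingers square to the arm, back off slightly into the free side and regrasp for folding.

apply_moves(
  series=[
    {"x":0,"y":0,"z":0,"rx":0,"ry":0,"rz":0},
    {"x":0,"y":0,"z":0,"rx":0,"ry":0,"rz":0},
    {"x":0,"y":0,"z":0,"rx":0,"ry":0,"rz":0},
    {"x":0,"y":0,"z":0,"rx":0,"ry":0,"rz":0},
  ],
  claw=1,
)

```text
clock: 27.18
tool_pos: [488.4, 101.4, 222.3]
tcp_rot: [0.913, 0.408, 0.001, -0.0]
wrist_force: [-0.8, -0.4, -0.5]
opening: 85.3
grip_force: 0.0
```

apply_moves(
  series=[
    {"x":0,"y":0,"z":0,"rx":0,"ry":0,"rz":-0.116},
    {"x":0,"y":0,"z":0,"rx":0,"ry":0,"rz":-0.116},
    {"x":0,"y":0,"z":0,"rx":0,"ry":0,"rz":-0.116},
    {"x":0,"y":0,"z":0,"rx":0,"ry":0,"rz":-0.116},
    {"x":0,"y":0,"z":0,"rx":0,"ry":0,"rz":-0.116},
    {"x":0,"y":0,"z":0,"rx":0,"ry":0,"rz":-0.116},
    {"x":0,"y":-0.15,"z":0,"rx":0,"ry":0,"rz":0},
    {"x":0,"y":0,"z":0,"rx":0,"ry":0,"rz":0},
  ],
)

```text
clock: 28.18
tool_pos: [485.4, 100.2, 222.3]
tcp_rot: [0.57, 0.822, 0.001, 0.0]
wrist_force: [-0.5, 0.2, 0.3]
opening: 85.2
grip_force: 0.0
```

```bash
python3 st.py; python3 - <<'E'
from h import *
o=manip.observe(); print(R.from_quat(o["tcp_rot"]).as_matrix().round(3),o["qpos"].round(2))
s=manip.get_image("side")
v,u=np.nonzero(red(s,(240,170),50)); print(len(u),u.min(),u.max(),v.min(),v.max(),u.mean())
a=np.radians(110.8); H=np.array([516,29.9])+78*np.array([np.cos(a),np.sin(a)]); print(proj(s,[[*H,z] for z in(187,263)]))
cv2.imwrite("pics/z5.png",cv2.resize(s["color"][110:230,170:290],None,fx=4,fy=4,interpolation=cv2.INTER_CUBIC))
E
```

```text
[485.35702135 100.24903151 222.29615588] 76.73316346115799 113.53721605883274 Fr 0.3618475831027868 Ft -0.3538372964904279 85.23214145695931 28.175
[[-0.351  0.936  0.001]
 [ 0.936  0.351  0.001]
 [ 0.001  0.001 -1.   ]] [ 0.11  0.26  1.8   0.    1.08 -0.25]
157 202 209 158 182 205.86624203821657
[[207.48572863 179.81592938]
 [205.86390668 157.35128274]]
```

View pics/z5.png

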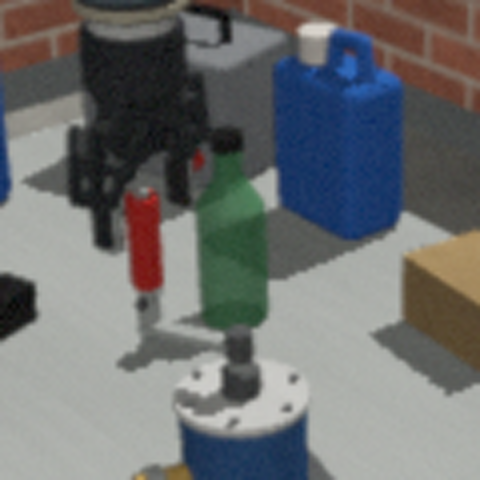

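The grip stands upright at side-crop px (145,240), between the open fingers, and the bare arm runs to the hub. I close on it and fold.

apply_moves(
  series=[
    {"x":0,"y":0,"z":0,"rx":0,"ry":0,"rz":0},
    {"x":0,"y":0,"z":0,"rx":0,"ry":0,"rz":0},
    {"x":0,"y":0,"z":0,"rx":0,"ry":0,"rz":0},
    {"x":0,"y":0,"z":0,"rx":0,"ry":0,"rz":0},
    {"x":0,"y":0,"z":0,"rx":0,"ry":0,"rz":0},
    {"x":0,"y":0,"z":0,"rx":0,"ry":0,"rz":0},
  ],
  claw=-1,
)

```text
clock: 28.98
tool_pos: [485.6, 100.4, 222.4]
tcp_rot: [0.568, 0.823, 0.001, 0.0]
wrist_force: [-0.2, 0.6, 2.1]
opening: 25.0
grip_force: 58.7
```

apply_moves(
  series=[
    {"x":-0.37,"y":0,"z":0.03,"rx":0,"ry":0.1,"rz":0},
    {"x":-0.37,"y":0,"z":0.03,"rx":0,"ry":0.1,"rz":0},
  ],
)

```text
clock: 29.22
tool_pos: [491.3, 86.6, 220.5]
tcp_rot: [0.56, 0.813, 0.092, -0.129]
wrist_force: [0.7, -0.3, -2.6]
opening: 25.0
grip_force: 58.9
```

```bash
python3 st.py; python3 - <<'E'
from h import *
o=manip.observe(); print(R.from_quat(o["tcp_rot"]).as_matrix().round(3),o["qpos"].round(2),o["wrist_force"])
E
```

```text
[491.2718355   86.58948103 220.46292744] 61.84803455946458 113.56701050922688 Fr -0.5900818277804637 Ft 0.5356588441719292 25.019895169530034 29.225
[[-0.339  0.935 -0.108]
 [ 0.887  0.356  0.294]
 [ 0.313  0.004 -0.95 ]] [-0.07  0.32  1.75  0.31  1.21 -0.57] [ 0.72690851 -0.32669708 -2.55626748]
```

apply_moves(
  series=[
    {"x":-0.37,"y":0,"z":0.03,"rx":0,"ry":0.1,"rz":0},
    {"x":-0.37,"y":0,"z":0.03,"rx":0,"ry":0.1,"rz":0},
    {"x":-0.37,"y":0,"z":0.03,"rx":0,"ry":0.1,"rz":0},
    {"x":0,"y":0,"z":0,"rx":0,"ry":0,"rz":0},
  ],
)

```text
clock: 29.72
tool_pos: [497.5, 68.5, 206.9]
tcp_rot: [0.525, 0.759, 0.219, -0.317]
wrist_force: [2.5, 5.1, -0.7]
opening: 24.8
grip_force: 59.1
```

apply_moves(
  series=[
    {"x":-0.37,"y":0,"z":0.03,"rx":0,"ry":0.1,"rz":0},
    {"x":0,"y":0,"z":0,"rx":0,"ry":0,"rz":0},
  ],
)

```text
clock: 29.98
tool_pos: [499.4, 64.4, 201.3]
tcp_rot: [0.507, 0.732, 0.259, -0.374]
wrist_force: [4.4, 4.7, -1.3]
opening: 24.8
grip_force: 59.2
```

```bash
python3 st.py; python3 - <<'E'
from h import *
o=manip.observe(); print(R.from_quat(o["tcp_rot"]).as_matrix().round(3),o["qpos"].round(2),o["wrist_force"])
s=manip.get_image("side")
cv2.imwrite("pics/z6.png",cv2.resize(s["color"][80:240,140:300],None,fx=3,fy=3,interpolation=cv2.INTER_CUBIC))
E
```

```text
[499.35984768  64.44092335 201.27877261] 38.340188515541946 115.7225261966722 Fr 2.367021428559807 Ft 5.97990562095043 24.833281814845463 29.975
[[-0.206  0.936 -0.286]
 [ 0.548  0.353  0.758]
 [ 0.811 -0.    -0.586]] [-0.31  0.6   1.65  0.69  1.6  -0.91] [ 4.36001676  4.72782355 -1.27441211]
```

View pics/z6.png

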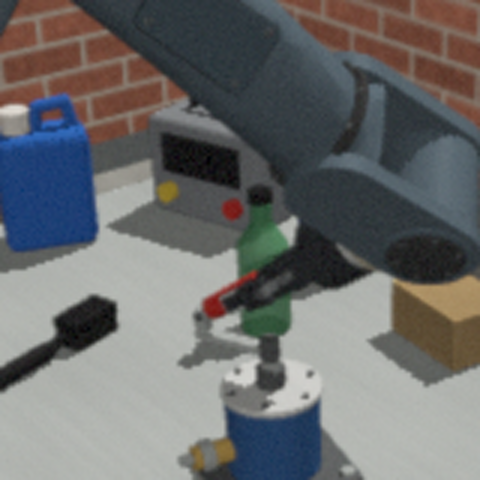

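Side view: the grip is held tilted about 54° down towards the hub, with the wrist clear of everything. Two more steps.

apply_moves(
  series=[
    {"x":-0.37,"y":0,"z":0.03,"rx":0,"ry":0.1,"rz":0},
    {"x":0,"y":0,"z":0,"rx":0,"ry":0,"rz":0},
  ],
)

```text
clock: 30.28
tool_pos: [500.8, 61.1, 194.8]
tcp_rot: [0.485, 0.701, 0.298, -0.431]
wrist_force: [6.8, 6.0, -1.8]
opening: 24.6
grip_force: 59.3
```

apply_moves(
  series=[
    {"x":-0.37,"y":0,"z":0.03,"rx":0,"ry":0.1,"rz":0},
    {"x":0,"y":0,"z":0,"rx":0,"ry":0,"rz":0},
  ],
)

```text
clock: 30.52
tool_pos: [501.9, 58.9, 187.8]
tcp_rot: [0.46, 0.665, 0.335, -0.484]
wrist_force: [8.5, 5.9, -2.0]
opening: 24.9
grip_force: 59.5
```

```bash
python3 st.py; python3 - <<'E'
from h import *
o=manip.observe(); print(R.from_quat(o["tcp_rot"]).as_matrix().round(3),o["qpos"].round(2),o["wrist_force"],o["torque"])
E
```

```text
[501.93810996  58.85480528 187.7553419 ] 32.188779107688305 115.90350987496294 Fr 1.6000062151116816 Ft 10.230962891927838 24.944515897884905 30.525
[[-0.108  0.936 -0.336]
 [ 0.287  0.353  0.89 ]
 [ 0.952 -0.001 -0.307]] [-0.37  0.77  1.6   0.82  1.8  -1.  ] [ 8.50409473  5.90872189 -2.03138001] [-0.31853552 -0.53662731 -1.26973192]
```

The grip is about 72° down from upright. I release, withdraw along the fingers, straighten up, shut the fingers and press it flat from above.

apply_moves(
  series=[
    {"x":0,"y":0,"z":0,"rx":0,"ry":0,"rz":0},
    {"x":0,"y":0,"z":0,"rx":0,"ry":0,"rz":0},
    {"x":0,"y":0,"z":0,"rx":0,"ry":0,"rz":0},
    {"x":0,"y":0,"z":0,"rx":0,"ry":0,"rz":0},
  ],
  claw=1,
)

```text
clock: 31.02
tool_pos: [501.5, 58.4, 189.6]
tcp_rot: [0.459, 0.666, 0.334, -0.483]
wrist_force: [0.1, 0.3, 0.4]
opening: 85.4
grip_force: 0.0
```

apply_moves(
  series=[
    {"x":0,"y":0,"z":-1,"rx":0,"ry":0,"rz":0},
    {"x":0,"y":0,"z":-1,"rx":0,"ry":0,"rz":0},
    {"x":0,"y":0,"z":-1,"rx":0,"ry":0,"rz":0},
    {"x":0,"y":0,"z":-1,"rx":0,"ry":0,"rz":0},
    {"x":0,"y":0,"z":-1,"rx":0,"ry":0,"rz":0},
  ],
)

```text
clock: 31.65
tool_pos: [535.8, -32.6, 220.9]
tcp_rot: [0.459, 0.666, 0.335, -0.483]
wrist_force: [0.5, -1.0, 0.5]
opening: 85.3
grip_force: 0.0
```

apply_moves(
  series=[
    {"x":0,"y":0,"z":0,"rx":0,"ry":-0.1,"rz":0},
    {"x":0,"y":0,"z":0,"rx":0,"ry":-0.1,"rz":0},
    {"x":0,"y":0,"z":0,"rx":0,"ry":-0.1,"rz":0},
    {"x":0,"y":0,"z":0,"rx":0,"ry":-0.1,"rz":0},
    {"x":0,"y":0,"z":0,"rx":0,"ry":-0.1,"rz":0},
    {"x":0,"y":0,"z":0,"rx":0,"ry":-0.1,"rz":0},
    {"x":0,"y":0,"z":0,"rx":0,"ry":-0.1,"rz":0},
    {"x":0,"y":0,"z":0,"rx":0,"ry":-0.1,"rz":0},
  ],
  claw=-1,
)

```text
clock: 32.65
tool_pos: [536.1, -31.8, 221.7]
tcp_rot: [0.569, 0.822, -0.0, 0.003]
wrist_force: [-0.4, 0.3, -0.6]
opening: 0.2
grip_force: 0.0
```

```bash
python3 st.py; python3 - <<'E'
from h import *
t=manip.get_image("top");s=manip.get_image("side")
cv2.imwrite("pics/z7.png",cv2.resize(np.hstack([t["color"][170:270,205:305],s["color"][120:220,180:280]]),None,fx=4,fy=4,interpolation=cv2.INTER_CUBIC))
E
```

```text
[536.14149151 -31.82860129 221.65008878] 64.93150157707473 -71.92895775570194 Fr -0.40281257268079806 Ft 0.24394267422130197 0.21046791346319524 32.65
```

View pics/z7.png

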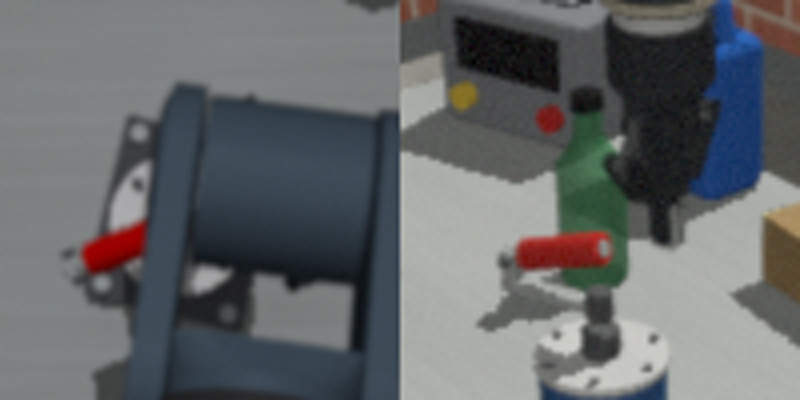

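The grip lies about 18° above flat (side crop (520–610, 250)) with the hinge at top px (222,235). I move over it and press down near the hub.

apply_moves(
  series=[
    {"x":0.94,"y":0.03,"z":0,"rx":0,"ry":0,"rz":0},
    {"x":0.94,"y":0.03,"z":0,"rx":0,"ry":0,"rz":0},
    {"x":0.94,"y":0.03,"z":0,"rx":0,"ry":0,"rz":0},
    {"x":0.94,"y":0.03,"z":0,"rx":0,"ry":0,"rz":0},
    {"x":0,"y":0,"z":0.4,"rx":0,"ry":0,"rz":0},
    {"x":0,"y":0,"z":0.4,"rx":0,"ry":0,"rz":0},
  ],
)

```text
clock: 33.5
tool_pos: [510.9, 40.5, 203.8]
tcp_rot: [0.568, 0.823, 0.001, 0.0]
wrist_force: [0.5, -1.0, 2.0]
opening: -0.1
grip_force: 0.7
```

apply_moves(
  series=[
    {"x":0,"y":0,"z":0.35,"rx":0,"ry":0,"rz":0},
    {"x":0,"y":0,"z":0.35,"rx":0,"ry":0,"rz":0},
    {"x":0,"y":0,"z":0,"rx":0,"ry":0,"rz":0},
  ],
)

```text
clock: 33.88
tool_pos: [510.5, 40.4, 189.6]
tcp_rot: [0.568, 0.823, 0.0, -0.0]
wrist_force: [0.3, 0.5, 0.2]
opening: -0.1
grip_force: 0.0
```

apply_moves(
  series=[
    {"x":0,"y":0,"z":0.08,"rx":0,"ry":0,"rz":0},
  ],
)

```text
clock: 34.0
tool_pos: [510.9, 40.6, 188.8]
tcp_rot: [0.568, 0.823, 0.001, 0.0]
wrist_force: [-0.3, -0.7, 1.6]
opening: 0.2
grip_force: 0.6
```

apply_moves(
  series=[
    {"x":0,"y":0,"z":0.06,"rx":0,"ry":0,"rz":0},
  ],
)

```text
clock: 34.12
tool_pos: [511.0, 40.6, 187.7]
tcp_rot: [0.568, 0.823, 0.001, 0.0]
wrist_force: [0.3, -0.6, 2.2]
opening: -0.2
grip_force: 1.3
```

```bash
python3 st.py; python3 - <<'E'
from h import *
o=manip.observe(); print(o["wrist_force"])
s=manip.get_image("side")
cv2.imwrite("pics/z8.png",cv2.resize(s["color"][120:220,160:300],None,fx=5,fy=5,interpolation=cv2.INTER_CUBIC))
E
```

```text
[510.95998205  40.55199503 187.67182325] 11.784174939276438 115.32128840518601 Fr -0.7207462040331347 Ft 0.034229314781021085 -0.18758008378209629 34.125
[ 0.33919933 -0.63685991  2.16852454]
```

View pics/z8.png

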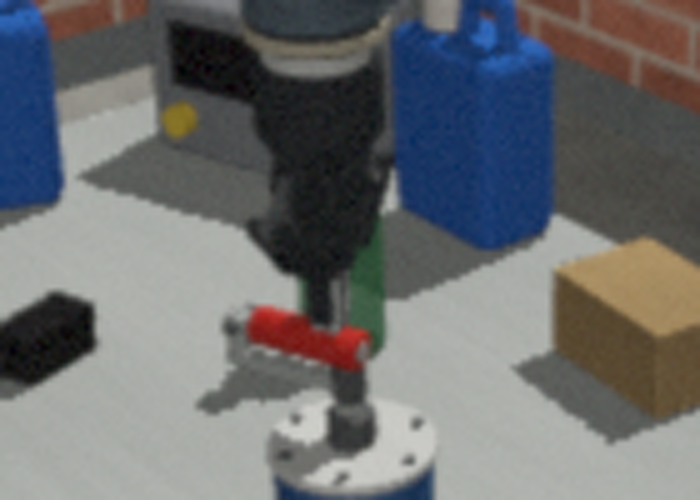

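The grip now lies parallel over the arm, with the fingertips on it at crop (325,325). I press gently until it meets its stop.

apply_moves(
  series=[
    {"x":0,"y":0,"z":0.05,"rx":0,"ry":0,"rz":0},
  ],
)

```text
clock: 34.3
tool_pos: [511.2, 40.6, 187.0]
tcp_rot: [0.568, 0.823, 0.001, 0.001]
wrist_force: [0.2, 0.6, 7.2]
opening: -0.0
grip_force: 4.0
```

apply_moves(
  series=[
    {"x":0,"y":0,"z":0.04,"rx":0,"ry":0,"rz":0},
  ],
)

```text
clock: 34.42
tool_pos: [511.5, 40.7, 186.7]
tcp_rot: [0.568, 0.823, 0.001, 0.001]
wrist_force: [-1.4, -0.1, 11.6]
opening: 0.2
grip_force: 5.8
```

apply_moves(
  series=[
    {"x":0,"y":0,"z":0,"rx":0,"ry":0,"rz":0},
  ],
)

```text
clock: 34.55
tool_pos: [511.6, 40.7, 186.8]
tcp_rot: [0.568, 0.823, 0.002, 0.001]
wrist_force: [0.1, 0.3, 9.5]
opening: -0.2
grip_force: 4.8
```

Flat against its stop. I lift away and check.

apply_moves(
  series=[
    {"x":0,"y":0,"z":-1,"rx":0,"ry":0,"rz":0},
    {"x":0,"y":0,"z":-1,"rx":0,"ry":0,"rz":0},
    {"x":0,"y":0,"z":-1,"rx":0,"ry":0,"rz":0},
    {"x":0,"y":0,"z":-1,"rx":0,"ry":0,"rz":0},
    {"x":-1,"y":0,"z":0,"rx":0,"ry":0,"rz":0},
    {"x":-1,"y":0,"z":0,"rx":0,"ry":0,"rz":0},
    {"x":-1,"y":0,"z":0,"rx":0,"ry":0,"rz":0},
    {"x":-1,"y":0,"z":0,"rx":0,"ry":0,"rz":0},
  ],
)

```text
clock: 35.55
tool_pos: [539.5, -35.9, 265.1]
tcp_rot: [0.568, 0.823, 0.001, -0.0]
wrist_force: [0.6, 0.5, -0.4]
opening: -0.0
grip_force: 0.0
```

apply_moves(
  series=[
    {"x":-1,"y":-1,"z":0,"rx":0,"ry":0,"rz":0},
    {"x":-1,"y":-1,"z":0,"rx":0,"ry":0,"rz":0},
    {"x":-1,"y":-1,"z":0,"rx":0,"ry":0,"rz":0},
    {"x":-1,"y":-1,"z":0,"rx":0,"ry":0,"rz":0},
    {"x":0,"y":0,"z":0,"rx":0,"ry":0,"rz":0},
    {"x":0,"y":0,"z":0,"rx":0,"ry":0,"rz":0},
  ],
)

```text
clock: 36.3
tool_pos: [492.9, -137.6, 265.4]
tcp_rot: [0.568, 0.823, 0.001, -0.0]
wrist_force: [1.0, 0.7, -0.5]
opening: -0.1
grip_force: 0.0
```

```bash
python3 - <<'E'
from h import *
t=manip.get_image("top")
v,u=np.nonzero(red(t,(240,230),35)); P=cast(t,np.c_[u,v],178.)[:,:2]; c=P.mean(0); w=np.linalg.svd(P-c,full_matrices=False)[2][0]
print(len(u),c,np.degrees(np.arctan2(w[1],w[0])),np.ptp((P-c)@w),"r",c-[516,29.9])
cv2.imwrite("pics/z9.png",cv2.resize(t["color"][150:300,190:340],None,fx=4,fy=4))
E
```

```text
179 [506.29428664  57.89734237] -69.62936499440947 74.8235478272474 r [-9.70571336 27.99734237]
```

View pics/z9.png

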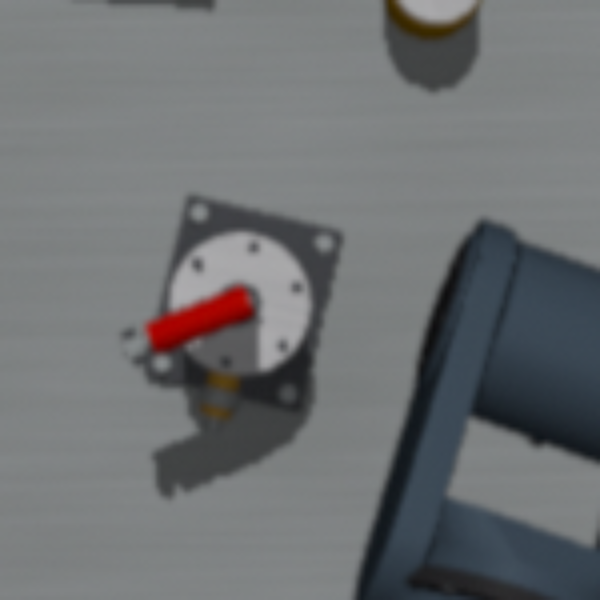

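The grip lies flat over the arm at about 110°, top crop (150–250, 290–350). The robot is clear of it and the bench is undisturbed.

```bash
python3 -c "
from workcell import manip
print(manip.sign_off())"
```

```text
the job is handed in; nothing more can be done
None
```

I stood the grip upright, cranked three driven turns clockwise from where the drive caught (placed to within about 2°), folded the grip flat, let go and handed the job in at about 36 s; no verdict came back.

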